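# Spin test of a balance disc, stopped on the mark

### The job

Test the bearing of the aluminium disc on the grey stand: flick it anticlockwise (seen from above) by pushing one of its brass studs with the closed fingertips, and let it run free and untouched for at least three seconds, turning all that time faster than one turn in ten seconds. Then, as the red pad comes round to the yellow pointer, lay a fingertip on the pad and brake the disc so that it stops there with the pointer at the red pad; do not stop it elsewhere and turn it there by hand. Finish while still holding the disc with the fingertip pressing gently on the red pad; pinch and lift nothing, and leave the loose parts around the stand where they are.

Things in the scene. Friction and masses are not known exactly. Their poses are not given: they have to be found in the camera images.
- stand: grey round stand fixed to the table, foot 156 mm across. Origin on the table on the disc's axis. On its own -x side rises a bracket with a yellow pointer: outer face 132 mm, pointer nose 107 mm from the axis, 67 mm high; the rest is below the disc. A tall blue machine stands 0.1 to 0.2 m beyond the disc, so the studs on the robot's side leave the gripper more room
- disc: level aluminium disc, 200 mm across, 12 mm thick, 0.6 kg, flat top 62 mm above the table. Origin on the axis, on its underside; z up; turns with the disc, red pad on its own -x side. Hub cap 40 mm across, 16 mm tall. Three brass studs (12 mm across, 24 mm tall) stand on it 50 mm from the axis, 60, 180 and 300 degrees anticlockwise of the red pad
- rotor (a joint): angle of the disc in rad, growing anticlockwise seen from above and counting on over several turns; the red pad's middle is at the pointer at 0, 2 pi, 4 pi ... It starts at rest between -5.2 and -1.7, so the pad first comes to the pointer at 0. The bearing is nearly free: the disc loses about 5 per cent of its speed a second and will not stop by itself in the time given
- red_pad: red sprung pad on the disc's rim, an arc of 40 degrees (59 mm long), 70 to 98 mm from the axis, top 6 mm above the disc (68 mm above the table). It sinks up to 5 mm: 2 N at first touch, 6 N 3 mm down, 9 N fully down; the rubbing stops the disc within 0.1 s. Come down at 0.05 m/s or so: faster is a hard knock. Origin on the axis, on the disc's underside
- stud_60 (a point): half-way up the brass stud 60 degrees anticlockwise of the red pad, 74 mm above the table. After the flick the next stud comes round in about a second and would strike a finger left in its way: raise the fingers above the studs (86 mm above the table) at once
- stud_180 (a point): half-way up the brass stud 180 degrees anticlockwise of the red pad, 74 mm above the table
- stud_300 (a point): half-way up the brass stud 300 degrees anticlockwise of the red pad, 74 mm above the table
- pad_mid (a point): middle of the red pad's top face, 84 mm from the axis; turns with the disc
- pointer_spot (a point): fixed point in front of the pointer, 84 mm from the axis and 68 mm above the table: where the middle of the red pad lies when it stands exactly at the pointer
- capacitor_1: loose dark blue capacitor standing upright, 25 mm across, 46 mm tall, origin under its base; leave alone
- capacitor_2: loose dark blue capacitor standing upright, 25 mm across, 43 mm tall, origin under its base; leave alone
- clamp_knob: loose black star knob standing on its head with a light stem up, 36 mm across, 38 mm tall, origin under it; leave alone
- flux_bottle: loose cream bottle with a red needle cap, 40 mm across, 116 mm tall, origin under its base; leave alone

How it is judged:
By the outcome, as a careful person would: the job done as asked, in the order asked, and still so for the second after the job is handed in, while the arm keeps its last pose, push and grip.
It also fails if it takes over 45 s, if anything falls off the work surface, if the arm or the gripper's body presses on something with over 40 N, if the wrist force passes 120 N, or if a joint passes its speed limit or range.

### The arm

A 6-joint arm with a two-finger parallel gripper is mounted at the origin on the work surface; the furniture and walls round the work are solid. World frame = base frame: x ahead of the robot, y to its left, z up, the work surface at z = 0. Lengths are in mm, angles in rad, forces in N, time in s.
With the tool pointing down it reaches from about 325 to 750 mm from the base axis. Payload 7.6 kg.
Tool frame: the origin (TCP) lies between the finger pads; the fingertips stand 25 mm ahead of it and the grasp point (between the pads) lies 6 mm ahead of it; z points along the fingers, y is the direction in which the jaws open and shut (so a half turn about z gives the same grasp; the last joint's range is limited). The gripper opens to 85 mm and grips with 20 to 120 N. Pads are 22 mm wide; open, the fingers measure 114 mm over their backs; the gripper's body (76 mm by 85 mm) begins 54 mm behind the grasp point. The pads swing forward as they close: fully open they stand 13 mm farther back than shut.
Start: joints at [1.094, 0.052, 1.401, -0, 1.689, -0.07], TCP at [207.713, 482.181, 256.323] pointing down, gripper open.
Joint ranges: [-2.9, 2.9], [-0.91, 2.17], [0.12, 2.37], [-1.06, 4.2], [0.26, 2.73], [-2.93, 2.93]. Speed limits (rad/s): [2.57, 2.57, 3.01, 3.14, 3.14, 3.14].

### API

Orientations are given as a unit quaternion [w, x, y, z].
In Python, from rig import manip, snapshot, workorder gives the robot as it stands. The module is installed in compiled form; this text tells all that it offers.
- The arm moves only by the tool move_arm, never from a script. Its argument "targets" is a list of rows, each a list of 7 numbers: the shift along the tool's x, y, z in m, then the turn, a rotation vector about the tool's x, y, z in degrees, then the finger opening in m, from 0 to 0.0854. A call has 1 to 10 rows; each row is the pose to reach, as a shift and turn from the pose measured when the call began, along the tool's axes at that moment; what a row does not reach only later rows make up. A row lasts 1/10 s, in which the tool goes at most 50 mm and 8.59 degrees, less where a joint would pass 70% of its speed; a pose out of reach is approached as far as the arm can. A call with a gripper value outside its range is refused whole. The fingers move at their own pace and stop on an object; "squeeze" is the grip in N (left out, the last holds). Time passes only in rows, so rows that repeat a pose let the fingers close. It gives the time, the measured TCP pose, the force and the opening at its end, in the units of the state.
- manip.get_obs(): the state, without advancing time (a new reading comes with each control period).
- snapshot(name): name is "scene" or "top" or "wrist"; returns a dict with "frame" (420x560x3 uint8, blue, green, red), "depth" (420x560 float32, mm along the optical axis (not along the pixel's ray), 0 where there is no reading), "fx", "fy", "cx", "cy" (pixels), "origin" and "orientation" of the camera in the world; the wrist camera has in their place "T_tool_cam" (4x4, takes a point from camera to tool coordinates, whose origin is the TCP and whose axes are the flange's). Camera axes: x right, y down, z forward; pixel columns grow to the right and rows downward; lengths in mm; the calibration is good to about 2 mm. The wrist camera is an equidistant fisheye: a pixel r from the principal point sees the ray r / f radians off the axis. A picture is of the moment at which its call begins: read the wrist's pose just before it.
- workorder.job_done(): hands the job in, once; it reports no verdict.
The state is a dict: "t": time; "joint_positions": joint angles; "joint_velocities": joint speeds; "tau": joint torques, N m; "tcp_pos": TCP position; "eef_rot": TCP orientation; "contact_force": force on the tool from outside, world axes, zero at the start; "torque": the same for the moment, N m; "finger_gap": opening from 0.0 (shut) to 1.0 (fully open).
Only numpy, scipy, OpenCV 4.12 (cv2) and the standard library are available. Lean on these libraries where they do the work, as an engineer would, in place of code of your own. Each camera call takes 0.05 s, during which the arm holds its last target. There are 200 camera calls.

## Working session

There is one attempt and no reset: what is moved stays moved. The work goes in short steps, Python scripts to look and compute and a tool call to move; the robot and the scene stay as the last step left them, time stands still between calls to the robot, and variables do not carry over. Pictures are saved under pics/ and viewed, about 8 in all and at most 12, crops included, and the job is handed in when it is done.

Besides the shell and the picture viewer there is one more tool, called after "Call:" by a JSON object that holds its "op" and its "data", one argument or row to a line. move_arm: Moves the arm, as the interface text tells. Its arguments: {"type":"object","properties":{"targets":{"type":"array"},"squeeze":{"type":"number"}},"required":["targets"]}

```bash
mkdir -p pics
cat > h.py <<'E'
import numpy as np, cv2
from scipy.spatial.transform import Rotation as R
from rig import manip, snapshot, workorder
def rot(q): return R.from_quat([q[1],q[2],q[3],q[0]]).as_matrix()
def onplane(s,u,v,z):
    Rm=rot(s["orientation"]); d=Rm@np.array([(u-s["cx"])/s["fx"],(v-s["cy"])/s["fy"],1]); o=np.array(s["origin"])
    return o+d*(z-o[2])/d[2]
def proj(s,p):
    c=rot(s["orientation"]).T@(np.array(p)-s["origin"]); return s["fx"]*c[0]/c[2]+s["cx"], s["fy"]*c[1]/c[2]+s["cy"]
E
python3 - <<'E'
from h import *
o=manip.get_obs(); print(o)
for n in("top","scene"):
    s=snapshot(n); cv2.imwrite(f"pics/{n}0.png",s["frame"]); np.save(f"pics/{n}0.npy",s,allow_pickle=True)
    print(n,s["fx"],s["cx"],s["cy"],s["origin"],s["orientation"])
E
```

```text
{'t': 0.0, 'joint_positions': array([ 1.09369369e+00,  5.28132435e-02,  1.40174920e+00,  1.91030713e-05,
        1.68859573e+00, -7.03107196e-02]), 'joint_velocities': array([ 8.18173774e-04,  3.77695322e-04,  8.16219619e-05, -8.35389483e-04,
        1.16401201e-03,  1.94235694e-04]), 'tau': array([ 1.45777602e-03, -3.81661212e+01, -3.60188198e+01,  2.90790479e-05,
        6.07871683e-03, -4.03714182e-07]), 'tcp_pos': array([207.5803135 , 481.92720321, 255.47235514]), 'eef_rot': array([-2.20713517e-04,  2.01995288e-01,  9.79386181e-01, -7.51053947e-04]), 'contact_force': array([-0.57373575, -0.39899064, -0.25458229]), 'torque': array([ 0.01767182, -0.00014743, -0.0441349 ]), 'finger_gap': 1.002312845766705}
top 383.2536948807981 278.9125052284916 202.54101138562507 [ 443.08960573 -226.82177844  983.48118968] [-0.03904041  0.71057873 -0.701776    0.03262148]
scene 408.0214944124427 281.8742959172466 210.79950566703468 [ -42.89657588 -695.63710111  482.5661031 ] [-0.46460692  0.77166613 -0.37871504  0.21271276]
```

View pics/top0.png

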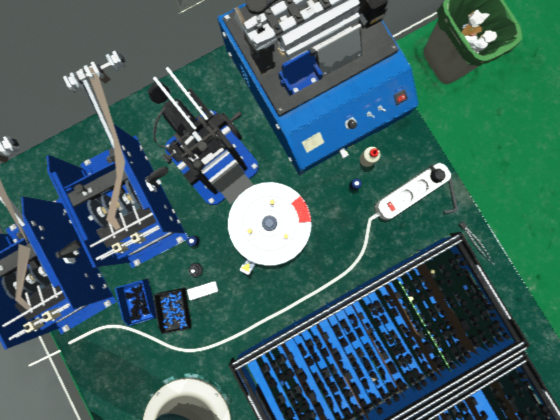

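View pics/scene0.png

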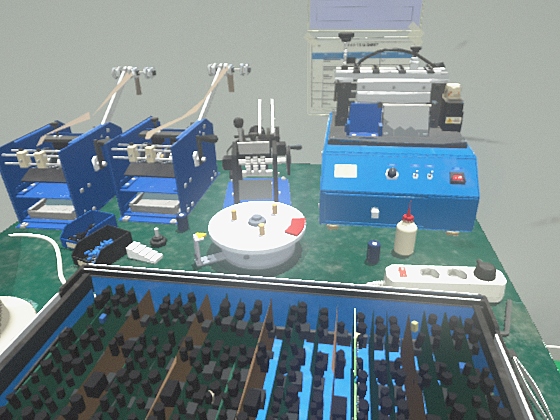

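The top view shows the disc centred near (270,223), its red pad near (302,210) and the yellow pointer near (248,267). The blue machine is at upper right. I'll measure these next.

Run:
```python
from h import *
s=np.load("pics/top0.npy",allow_pickle=True).item(); f=s["frame"]; hsv=cv2.cvtColor(f,cv2.COLOR_BGR2HSV)
def cc(m,roi=(190,150,340,300),mn=4):
    x0,y0,x1,y1=roi; k=np.zeros_like(m); k[y0:y1,x0:x1]=m[y0:y1,x0:x1]
    n,l,st,c=cv2.connectedComponentsWithStats(k); return [(c[i].round(1),st[i][4]) for i in range(1,n) if st[i][4]>=mn]
w=cv2.inRange(hsv,(0,0,170),(180,60,255))|cv2.inRange(hsv,(170,100,80),(180,255,255))|cv2.inRange(hsv,(0,150,80),(8,255,255))
w[:, :225]=0; k=np.zeros_like(w); k[180:268,225:315]=w[180:268,225:315]
cs,_=cv2.findContours(k,cv2.RETR_EXTERNAL,cv2.CHAIN_APPROX_NONE); c=max(cs,key=cv2.contourArea)
P=np.array([onplane(s,u,v,62)[:2] for u,v in c[:,0]]) 
ctr=np.median(P,0)
for _ in range(20):
    A=np.c_[2*P,np.ones(len(P))]; r=np.linalg.norm(P-ctr,axis=1); g=abs(r-np.median(r))<4
    x=np.linalg.lstsq(A[g],(P[g]**2).sum(1),rcond=None)[0]; ctr=x[:2]
C=ctr;print("disc",C,"r",np.sqrt(x[2]+C@C),g.sum(),len(g))
red=cv2.inRange(hsv,(170,120,80),(180,255,255))|cv2.inRange(hsv,(0,150,80),(8,255,255))
yel=cv2.inRange(hsv,(18,70,100),(35,255,255))
def rep(n,l,z):
    for c,a in l:
        p=onplane(s,*c,z)[:2]; d=p-C; print(n,c,a,p.round(1),"r",np.hypot(*d).round(1),"ang",np.degrees(np.arctan2(d[1],d[0])).round(1))
rep("red",cc(red),68); rep("yel74",cc(yel),74);rep("yel67",cc(yel),67)
for n,uv in dict(machineL=(300,165),machineR=(415,105),bl=(220,40),cap=(355,185),bottle=(371,155),knob=(195,270),cap2=(192,241),roundthing=(187,410),white=(202,291)).items(): print(n,onplane(s,*uv,40).round(0))
print("world axes px", [np.round(proj(s,p)) for p in ([0,0,0],[300,0,0],[300,300,0],[600,0,0])])
cv2.imwrite("pics/topcrop.png",cv2.resize(f[150:310,170:390],None,fx=3.5,fy=3.5,interpolation=cv2.INTER_CUBIC))
```

```text
disc [ 487.25187957 -194.23734943] r 98.9164810087918 235 269
red [301.5 209.9] 225 [ 519.1 -272.2] r 84.2 ang -67.8
yel74 [271.9 201.6] 14 [ 537.6 -201.2] r 50.8 ang -7.9
yel74 [249.6 230.6] 13 [ 467.9 -149.4] r 48.9 ang 113.3
yel74 [285.8 235.7] 12 [ 457.  -235.3] r 51.0 ang -126.4
yel74 [246.  266.9] 37 [ 382.8 -142.7] r 116.5 ang 153.7
yel67 [271.9 201.6] 14 [ 538.4 -201. ] r 51.5 ang -7.5
yel67 [249.6 230.6] 13 [ 468.1 -148.8] r 49.3 ang 112.8
yel67 [285.8 235.7] 12 [ 457.1 -235.3] r 51.0 ang -126.3
yel67 [246.  266.9] 37 [ 382.4 -142. ] r 117.2 ang 153.5
machineL [ 634. -269.   40.]
machineR [ 791. -559.   40.]
bl [960. -60.  40.]
cap [ 585. -406.   40.]
bottle [ 661. -446.   40.]
knob [371. -15.  40.]
cap2 [442.  -6.  40.]
roundthing [46. -8. 40.]
white [321. -34.  40.]
world axes px [array([187., 423.]), array([192., 297.]), array([ 73., 296.]), array([196., 180.])]
```

View pics/topcrop.png

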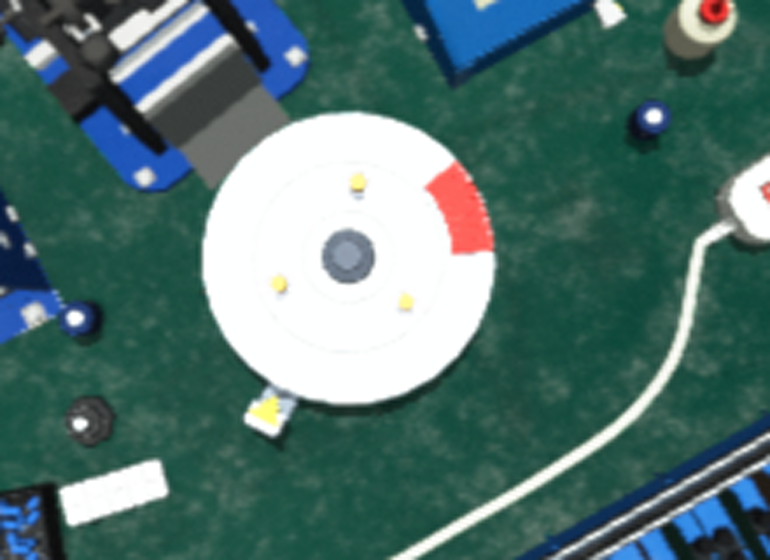

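The crop confirms the layout: three studs, the pad at about -67° and the pointer at about 154° about the axis (487,-194), so the rotor is near -3.85. Next I check the heights along the approach path.

Run:
```python
from h import *
pts=[]
for n in("top","scene"):
    s=np.load(f"pics/{n}0.npy",allow_pickle=True).item()
    d=s["depth"]; v,u=np.nonzero(d>0); z=d[v,u]
    c=np.c_[(u-s["cx"])/s["fx"]*z,(v-s["cy"])/s["fy"]*z,z]; pts.append(c@rot(s["orientation"]).T+s["origin"])
P=np.vstack(pts)
print("max height grid rows x, cols y")
xs=np.arange(150,750,50); ys=np.arange(550,-450,-50)
print("     ",*[f"{y:4d}" for y in ys])
for x in xs:
    print(f"{x:4d}:",*[f"{int(np.percentile(P[m][:,2],99)):4d}" if (m:=(abs(P[:,0]-x)<25)&(abs(P[:,1]-y)<25)).sum()>3 else "   ." for y in ys])
# disc top height check
m=np.hypot(P[:,0]-487,P[:,1]+194)<90; print(np.percentile(P[m][:,2],[5,50,95]))
o=manip.get_obs(); print(o["t"]); M=rot(o["eef_rot"])
C=np.array([487.25,-194.2])
u=-M[:2,0]; n=-M[:2,1]
for nm,p in dict(start=C+u*-48+n*48,spot=C+84*np.array([np.cos(np.radians(153.6)),np.sin(np.radians(153.6))])).items():
    print(nm,p, "tool shift",M.T@(np.r_[p,97]-o["tcp_pos"]))
for p in ([330,200,255],[430,0,255]): print(p,M.T@(np.array(p)-o["tcp_pos"]))
```

```text
max height grid rows x, cols y
       550  500  450  400  350  300  250  200  150  100   50    0  -50 -100 -150 -200 -250 -300 -350 -400
 150:    .    .    .    .    3    3    4    4    4    4    6    9    5  109  109  108  101   96  105  103
 200:    .    .    .    .  189  136   11    9    9   10   30   24   10  104  110  110  109  101  101  100
 250:    .    .    .    .  190  188  177   10   44   44   45   45    4    4   10  109  110  110  106  100
 300:    .    .    .  190  190  198  188  189   46   46   45   46   21    4    5    5   11  110  110  110
 350:    .    .    .  191  202  212  190  189   45   45    4   39   18    4   67    4    4    8   11  110
 400:    .    .  191  206  205  228  190  190  190  184    6   19    4   61   68   65   65    5    5   10
 450:    .    8  177    .  183  243  188  191  180  190  186  185    5   66   87   72   86   64    5    5
 500:    .    4   11    .  240  270  192  191  203  204  190    4    4   66   67   80   70   71    4    4
 550:    .    5    5    4  311  307  192  206  170  217  189  134  114   65   66   87   71   70    4    5
 600:    .    4    4    4  314  311  311  171  186  237  180  177  234  179   65   65  120  112    4   43
 650:  465  452    4    5    5  306   15    .  231  264  138  193  191  189   88    5  169  148  126  104
 700:  463  463  462    4    4    5    5    5  307  291  135  195  192  176  129  184  183  171  163  152
[ 2.46963325 63.37570131 71.70368348]
0.1
start [ 424.17589136 -219.29284944] tool shift [-476.37038176 -558.10255877  159.30141175]
spot [ 412.01021214 -156.85064495] tool shift [-440.4928374  -505.56848394  159.22762148]
[330, 200, 255] [-223.97433067 -210.51409772    0.81454401]
[430, 0, 255] [-394.94257359 -354.63148696    1.00956405]
```

Call:
{"op": "move_arm", "data": {
  "targets": [
    [-0.045, -0.042, -0.035, 0, 0, 0, 0],
    [-0.075, -0.07, -0.035, 0, 0, 0, 0],
    [-0.105, -0.1, -0.035, 0, 0, 0, 0],
    [-0.135, -0.13, -0.035, 0, 0, 0, 0],
    [-0.165, -0.16, -0.035, 0, 0, 0, 0],
    [-0.195, -0.19, -0.035, 0, 0, 0, 0],
    [-0.225, -0.21, -0.035, 0, 0, 0, 0],
    [-0.26, -0.25, -0.035, 0, 0, 0, 0],
    [-0.29, -0.28, -0.035, 0, 0, 0, 0],
    [-0.32, -0.315, -0.035, 0, 0, 0, 0]
  ],
  "squeeze": 20
}}

```text
t: 1.1
tcp_pos: [377.0, 64.3, 290.7]
eef_rot: [-0.0, 0.202, 0.979, -0.001]
contact_force: [1.1, -0.0, 0.0]
finger_gap: -0.001
```

Run:
```python
from h import *
o=manip.get_obs(); M=rot(o["eef_rot"]); print(o["t"],o["tcp_pos"],o["finger_gap"],o["joint_positions"]); print(M.round(4))
C=np.array([487.25,-194.2]);a=np.radians(156.7)
u=-np.array([np.cos(a),np.sin(a)]); n=np.array([u[1],-u[0]])
print("n",n,M.T@(np.r_[C+u*-48+n*48,160]-o["tcp_pos"]))
```

```text
1.1 [377.02868049  64.27757708 290.71404357] -0.001121224166439357 [ 7.30001878e-02 -3.66559285e-01  1.70630841e+00 -1.17657430e-03
  1.80266127e+00 -1.09145055e+00]
[[-9.185e-01  3.955e-01 -7.000e-04]
 [ 3.955e-01  9.185e-01 -1.200e-03]
 [ 2.000e-04 -1.400e-03 -1.000e+00]]
n [-0.3955455  -0.91844638] [-155.48664902 -241.62509704  131.02016308]
```

Call:
{"op": "move_arm", "data": {
  "targets": [
    [-0.022, -0.035, 0, 0, 0, 0, 0],
    [-0.046, -0.07, 0.015, 0, 0, 0, 0],
    [-0.07, -0.105, 0.035, 0, 0, 0, 0],
    [-0.09, -0.14, 0.06, 0, 0, 0, 0],
    [-0.112, -0.175, 0.085, 0, 0, 0, 0],
    [-0.135, -0.21, 0.11, 0, 0, 0, 0],
    [-0.155, -0.241, 0.131, 0, 0, 0, 0],
    [-0.155, -0.241, 0.131, 0, 0, 0, 0],
    [-0.155, -0.241, 0.131, 0, 0, 0, 0]
  ]
}}

```text
t: 2.0
tcp_pos: [423.5, -218.7, 159.1]
eef_rot: [-0.001, 0.203, 0.979, -0.0]
contact_force: [-0.0, 0.0, 0.2]
finger_gap: -0.009
```

Run:
```python
from h import *
o=manip.get_obs(); M=rot(o["eef_rot"]); s=snapshot("wrist"); f=s["frame"].copy(); T=s["T_tool_cam"]
print(o["t"],o["tcp_pos"],s["fx"],s["cx"],s["cy"]); print(np.round(T,3))
np.save("pics/w1.npy",s,allow_pickle=True)
def wproj(p):
    c=(np.linalg.inv(T)@np.r_[M.T@(np.array(p)-o["tcp_pos"]),1])[:3]; th=np.arctan2(np.hypot(c[0],c[1]),c[2]); ph=np.arctan2(c[1],c[0])
    return s["fx"]*th*np.cos(ph)+s["cx"],s["fy"]*th*np.sin(ph)+s["cy"]
def ray(u,v,z):
    x,y=(u-s["cx"])/s["fx"],(v-s["cy"])/s["fy"]; th=np.hypot(x,y); d=np.array([x/th*np.sin(th),y/th*np.sin(th),np.cos(th)])
    d=M@T[:3,:3]@d; q=o["tcp_pos"]+M@T[:3,3]; return q+d*(z-q[2])/d[2]
C=np.array([487.25,-194.2])
hsv=cv2.cvtColor(f,cv2.COLOR_BGR2HSV)
for nm,m,z in(("yel",cv2.inRange(hsv,(18,70,90),(35,255,255)),80),("red",cv2.inRange(hsv,(170,120,80),(180,255,255))|cv2.inRange(hsv,(0,150,80),(8,255,255)),68)):
    n,l,st,c=cv2.connectedComponentsWithStats(m)
    for i in range(1,n):
        if st[i][4]>25:
            p=ray(*c[i],z); d=p[:2]-C; print(nm,c[i].round(),st[i][4],p.round(1),np.hypot(*d).round(1),np.degrees(np.arctan2(d[1],d[0])).round(1))
for r,a,z in((50,-7.2,74),(50,112.8,74),(50,-127.2,74),(84,-67.2,68),(107,153.6,67)):
    a=np.radians(a); q=wproj(np.r_[C+r*np.array([np.cos(a),np.sin(a)]),z]); cv2.circle(f,(int(q[0]),int(q[1])),3,(255,0,255),1)
cv2.imwrite("pics/w1.png",f)
```

```text
2.0 [ 423.47580894 -218.68820331  159.08301552] 325.19226210127806 284.8559091109371 210.20371205024452
[[-1.00000e-03 -9.53000e-01 -3.03000e-01  7.78420e+01]
 [ 1.00000e+00 -1.00000e-03 -1.00000e-03  4.68000e-01]
 [ 1.00000e-03 -3.03000e-01  9.53000e-01 -1.16991e+02]
 [ 0.00000e+00  0.00000e+00  0.00000e+00  1.00000e+00]]
yel [366. 125.] 551 [ 378.9 -145.3   80. ] 118.8 155.7
yel [403. 249.] 256 [ 467.2 -148.7   80. ] 49.7 113.8
red [285. 353.] 323 [ 528.  -264.1   68. ] 80.9 -59.8
```

View pics/w1.png

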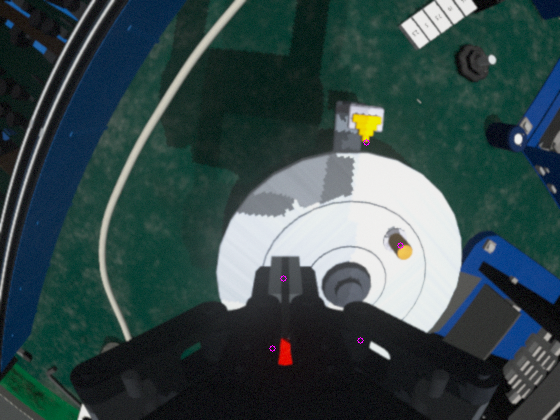

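The wrist view agrees with the top-view geometry: pointer nose near (366,142) and stud_180 near (400,245) both fall on their predicted pixels. The fingertips are ready behind stud_300.

Call:
{"op": "move_arm", "data": {
  "targets": [
    [0, 0, 0.025, 0, 0, 0, 0],
    [0, 0, 0.05, 0, 0, 0, 0],
    [0, 0, 0.062, 0, 0, 0, 0],
    [0, 0, 0.062, 0, 0, 0, 0],
    [0, 0, 0.062, 0, 0, 0, 0]
  ]
}}

```text
t: 2.55
tcp_pos: [424.5, -218.1, 99.5]
eef_rot: [0.0, 0.202, 0.979, -0.001]
contact_force: [-0.1, 1.3, 0.2]
finger_gap: 0.003
```

Call:
{"op": "move_arm", "data": {
  "targets": [
    [-0.004, 0, 0.002, 0, 0, 0, 0],
    [-0.01, 0, 0.002, 0, 0, 0, 0],
    [-0.017, 0, 0.002, 0, 0, 0, 0],
    [-0.024, 0, 0.002, 0, 0, 0, 0],
    [-0.031, 0, 0.002, 0, 0, 0, 0],
    [-0.038, 0, 0.002, 0, 0, 0, 0],
    [-0.045, 0, 0.002, 0, 0, 0, 0],
    [-0.045, 0, -0.03, 0, 0, 0, 0],
    [-0.042, 0, -0.06, 0, 0, 0, 0]
  ]
}}

```text
t: 3.45
tcp_pos: [463.2, -234.6, 159.6]
eef_rot: [-0.001, 0.202, 0.979, -0.0]
contact_force: [0.7, -0.4, 1.0]
finger_gap: -0.001
```

```bash
cat > m.py <<'E'
from h import *
C=np.array([487.25,-194.2]); PT=153.6
def meas(n,save=None):
    t=manip.get_obs()["t"]; s=snapshot(n); f=s["frame"]; hsv=cv2.cvtColor(f,cv2.COLOR_BGR2HSV)
    if save: cv2.imwrite(save,f)
    out=[]
    for nm,m,z,r0,tol in(("stud",cv2.inRange(hsv,(14,60,80),(35,255,255)),76,50,6),("red",cv2.inRange(hsv,(170,120,80),(180,255,255))|cv2.inRange(hsv,(0,150,80),(8,255,255)),68,84,4)):
        k,l,st,c=cv2.connectedComponentsWithStats(m)
        for i in range(1,k):
            if st[i][4]<(5 if nm=="stud" else 40): continue
            p=onplane(s,*c[i],z)[:2]-C; r=np.hypot(*p)
            if abs(r-r0)<tol: out.append((nm,int(st[i][4]),round(r,1),round(float(np.degrees(np.arctan2(p[1],p[0]))),1)))
    print(round(t,3),n,out,flush=True)
E
python3 - <<'E'
from m import *
o=manip.get_obs();print(o["t"],o["tcp_pos"],o["contact_force"])
meas("top","pics/a_top.png"); meas("scene","pics/a_scene.png"); meas("top")
o=manip.get_obs(); M=rot(o["eef_rot"]); a=np.radians(PT)
print(o["t"],o["tcp_pos"],M.T@(np.r_[C+84*np.array([np.cos(a),np.sin(a)]),145]-o["tcp_pos"]))
E
```

```text
3.45 [ 463.15438279 -234.56291969  159.55240418] [ 0.67334119 -0.39451921  0.95685571]
3.45 top []
3.5 scene [('stud', 39, np.float64(45.3), 60.2), ('stud', 43, np.float64(51.7), -65.7), ('stud', 53, np.float64(51.9), -178.4)]
3.55 top []
3.6 [ 464.29232216 -235.27091126  161.87037154] [79.10302984 51.42664074 16.30269687]
```

Call:
{"op": "move_arm", "data": {
  "targets": [
    [0.03, 0.02, 0, 0, 0, 0, 0],
    [0.06, 0.04, 0.01, 0, 0, 0, 0],
    [0.079, 0.0515, 0.025, 0, 0, 0, 0],
    [0.079, 0.0515, 0.04, 0, 0, 0, 0]
  ]
}}

```text
t: 4.0
tcp_pos: [410.9, -155.0, 119.7]
eef_rot: [0.002, 0.201, 0.98, -0.001]
contact_force: [-0.4, 0.4, -0.1]
finger_gap: -0.003
```

Run:
```python
from m import *
meas("scene","pics/b_scene.png"); meas("top","pics/b_top.png"); meas("scene")
o=manip.get_obs(); M=rot(o["eef_rot"]); a=np.radians(PT)
print(o["t"],o["tcp_pos"],o["contact_force"],M.T@(np.r_[C+84*np.array([np.cos(a),np.sin(a)]),93]-o["tcp_pos"]))
```

```text
4.0 scene [('stud', 40, np.float64(48.0), -12.3), ('stud', 49, np.float64(48.0), 115.3), ('stud', 57, np.float64(50.1), -128.3)]
4.05 top [('stud', 16, np.float64(49.9), -4.6), ('stud', 19, np.float64(49.8), 116.5), ('stud', 13, np.float64(50.7), -123.2), ('red', 260, np.float64(83.2), 56.7)]
4.1 scene [('stud', 41, np.float64(47.0), -2.2), ('stud', 47, np.float64(48.8), 124.8), ('stud', 57, np.float64(50.7), -119.0)]
4.15 [ 411.58916982 -156.54406919  120.00219806] [-0.09645197  0.40233331 -0.57116327] [-0.42884625 -0.0674777  27.00373128]
```

View pics/b_top.png

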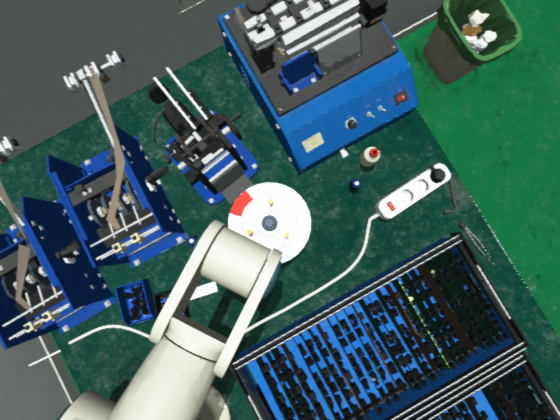

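View pics/b_scene.png

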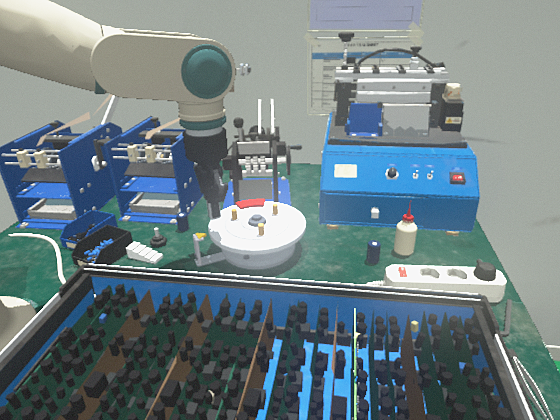

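At t=4.05 the top view puts the pad at 56.5°, turning at about 1.75 rad/s, with nothing touching it. I'll brake on the third pass, when it is slower. A slow lowering to a hover will measure the arm's lag.

Call:
{"op": "move_arm", "data": {
  "targets": [
    [0, 0, 0.005, 0, 0, 0, 0],
    [0, 0, 0.01, 0, 0, 0, 0],
    [0, 0, 0.015, 0, 0, 0, 0]
  ]
}}

```text
t: 4.45
tcp_pos: [411.8, -156.9, 104.7]
eef_rot: [0.001, 0.202, 0.979, -0.001]
contact_force: [0.0, 0.2, 0.2]
finger_gap: 0.004
```

Run:
```python
from m import *
for i in range(2):
    o=manip.get_obs(); print(o["t"],o["tcp_pos"],o["contact_force"]); meas("top")
o=manip.get_obs(); M=rot(o["eef_rot"]); a=np.radians(PT)
print(o["t"],o["tcp_pos"],M.T@(np.r_[C+84*np.array([np.cos(a),np.sin(a)]),103]-o["tcp_pos"]))
```

```text
4.45 [ 411.81333542 -156.86207527  104.72065524] [0.00844754 0.24070241 0.20449669]
4.45 top [('stud', 16, np.float64(49.6), 36.6), ('stud', 14, np.float64(50.2), -83.5), ('stud', 13, np.float64(48.3), 157.5), ('red', 152, np.float64(83.5), 89.5)]
4.5 [ 411.33567379 -156.61382813  103.8094026 ] [-1.03079933  0.23788497 -1.31444268]
4.5 top [('stud', 18, np.float64(49.5), 41.6), ('stud', 16, np.float64(50.6), -78.8), ('stud', 14, np.float64(49.2), 162.2), ('red', 123, np.float64(83.7), 92.2)]
4.55 [ 411.31029242 -156.55480667  104.16065165] [-0.75819774  0.00666486  1.16172799]
```

Call:
{"op": "move_arm", "data": {
  "targets": [
    [0, 0, 0, 0, 0, 0, 0],
    [0, 0, 0, 0, 0, 0, 0],
    [0, 0, 0, 0, 0, 0, 0],
    [0, 0, 0, 0, 0, 0, 0],
    [0, 0, 0, 0, 0, 0, 0],
    [0, 0, 0, 0, 0, 0, 0],
    [0, 0, 0, 0, 0, 0, 0],
    [0, 0, 0, 0, 0, 0, 0],
    [0, 0, 0, 0, 0, 0, 0],
    [0, 0, 0, 0, 0, 0, 0]
  ]
}}

```text
t: 5.55
tcp_pos: [411.3, -156.6, 104.2]
eef_rot: [0.001, 0.202, 0.979, -0.001]
contact_force: [-0.1, -0.3, 0.9]
finger_gap: 0.0
```

Call:
{"op": "move_arm", "data": {
  "targets": [
    [0, 0, 0, 0, 0, 0, 0],
    [0, 0, 0, 0, 0, 0, 0],
    [0, 0, 0, 0, 0, 0, 0],
    [0, 0, 0, 0, 0, 0, 0],
    [0, 0, 0, 0, 0, 0, 0],
    [0, 0, 0, 0, 0, 0, 0],
    [0, 0, 0, 0, 0, 0, 0],
    [0, 0, 0, 0, 0, 0, 0],
    [0, 0, 0, 0, 0, 0, 0],
    [0, 0, 0, 0, 0, 0, 0]
  ]
}}

```text
t: 6.55
tcp_pos: [411.3, -156.6, 104.2]
eef_rot: [0.001, 0.202, 0.979, -0.001]
contact_force: [-0.3, 0.0, 0.5]
finger_gap: -0.003
```

Call:
{"op": "move_arm", "data": {
  "targets": [
    [0, 0, 0, 0, 0, 0, 0],
    [0, 0, 0, 0, 0, 0, 0],
    [0, 0, 0, 0, 0, 0, 0],
    [0, 0, 0, 0, 0, 0, 0],
    [0, 0, 0, 0, 0, 0, 0],
    [0, 0, 0, 0, 0, 0, 0],
    [0, 0, 0, 0, 0, 0, 0],
    [0, 0, 0, 0, 0, 0, 0],
    [0, 0, 0, 0, 0, 0, 0],
    [0, 0, 0, 0, 0, 0, 0]
  ]
}}

```text
t: 7.55
tcp_pos: [411.3, -156.6, 104.2]
eef_rot: [0.001, 0.202, 0.979, -0.001]
contact_force: [-0.2, -0.4, 0.5]
finger_gap: 0.0
```

Call:
{"op": "move_arm", "data": {
  "targets": [
    [0, 0, 0, 0, 0, 0, 0],
    [0, 0, 0, 0, 0, 0, 0],
    [0, 0, 0, 0, 0, 0, 0],
    [0, 0, 0, 0, 0, 0, 0],
    [0, 0, 0, 0, 0, 0, 0],
    [0, 0, 0, 0, 0, 0, 0],
    [0, 0, 0, 0, 0, 0, 0],
    [0, 0, 0, 0, 0, 0, 0],
    [0, 0, 0, 0, 0, 0, 0],
    [0, 0, 0, 0, 0, 0, 0]
  ]
}}

```text
t: 8.55
tcp_pos: [411.3, -156.6, 104.2]
eef_rot: [0.001, 0.202, 0.979, -0.001]
contact_force: [0.4, -0.9, -0.4]
finger_gap: 0.002
```

Call:
{"op": "move_arm", "data": {
  "targets": [
    [0, 0, 0, 0, 0, 0, 0],
    [0, 0, 0, 0, 0, 0, 0],
    [0, 0, 0, 0, 0, 0, 0],
    [0, 0, 0, 0, 0, 0, 0],
    [0, 0, 0, 0, 0, 0, 0],
    [0, 0, 0, 0, 0, 0, 0],
    [0, 0, 0, 0, 0, 0, 0],
    [0, 0, 0, 0, 0, 0, 0],
    [0, 0, 0, 0, 0, 0, 0],
    [0, 0, 0, 0, 0, 0, 0]
  ]
}}

```text
t: 9.55
tcp_pos: [411.3, -156.6, 104.2]
eef_rot: [0.001, 0.202, 0.979, -0.001]
contact_force: [-1.1, 0.1, -1.0]
finger_gap: -0.003
```

Run:
```python
from m import *
for i in range(2): meas("top")
o=manip.get_obs(); M=rot(o["eef_rot"]); a=np.radians(PT)
print(o["t"],o["tcp_pos"],o["contact_force"],M.T@(np.r_[C+84*np.array([np.cos(a),np.sin(a)]),103]-o["tcp_pos"]))
```

```text
9.55 top [('stud', 17, np.float64(49.7), 6.9), ('stud', 15, np.float64(50.7), -112.0), ('stud', 20, np.float64(50.4), 128.7)]
9.6 top [('stud', 18, np.float64(49.7), 11.0), ('stud', 14, np.float64(50.3), -108.1), ('stud', 21, np.float64(50.3), 132.2), ('red', 54, np.float64(87.9), -153.8)]
9.65 [ 411.34315453 -156.58218352  104.21228847] [ 0.10448628  0.23734063 -0.35034803] [-0.71699457  0.0189666   1.21335888]
```

Pad at 188° at t=9.55, matching the 5 %/s decay, so the next pass should be near t≈14.26 at about 61°/s. I'll wait, then measure again close to it.

Call:
{"op": "move_arm", "data": {
  "targets": [
    [0, 0, 0, 0, 0, 0, 0],
    [0, 0, 0, 0, 0, 0, 0],
    [0, 0, 0, 0, 0, 0, 0],
    [0, 0, 0, 0, 0, 0, 0],
    [0, 0, 0, 0, 0, 0, 0],
    [0, 0, 0, 0, 0, 0, 0],
    [0, 0, 0, 0, 0, 0, 0],
    [0, 0, 0, 0, 0, 0, 0],
    [0, 0, 0, 0, 0, 0, 0],
    [0, 0, 0, 0, 0, 0, 0]
  ]
}}

```text
t: 10.65
tcp_pos: [411.3, -156.6, 104.2]
eef_rot: [0.001, 0.202, 0.979, -0.001]
contact_force: [0.4, 0.4, 0.2]
finger_gap: -0.003
```

Call:
{"op": "move_arm", "data": {
  "targets": [
    [0, 0, 0, 0, 0, 0, 0],
    [0, 0, 0, 0, 0, 0, 0],
    [0, 0, 0, 0, 0, 0, 0],
    [0, 0, 0, 0, 0, 0, 0],
    [0, 0, 0, 0, 0, 0, 0],
    [0, 0, 0, 0, 0, 0, 0],
    [0, 0, 0, 0, 0, 0, 0],
    [0, 0, 0, 0, 0, 0, 0],
    [0, 0, 0, 0, 0, 0, 0],
    [0, 0, 0, 0, 0, 0, 0]
  ]
}}

```text
t: 11.65
tcp_pos: [411.3, -156.6, 104.2]
eef_rot: [0.001, 0.202, 0.979, -0.001]
contact_force: [-0.2, -0.1, -0.3]
finger_gap: -0.002
```

Call:
{"op": "move_arm", "data": {
  "targets": [
    [0, 0, 0.001, 0, 0, 0, 0],
    [0, 0, 0.003, 0, 0, 0, 0],
    [0, 0, 0.004, 0, 0, 0, 0],
    [0, 0, 0.004, 0, 0, 0, 0],
    [0, 0, 0.004, 0, 0, 0, 0],
    [0, 0, 0.004, 0, 0, 0, 0],
    [0, 0, 0.004, 0, 0, 0, 0],
    [0, 0, 0.004, 0, 0, 0, 0],
    [0, 0, 0.004, 0, 0, 0, 0],
    [0, 0, 0.004, 0, 0, 0, 0]
  ]
}}

```text
t: 12.65
tcp_pos: [411.3, -156.6, 100.2]
eef_rot: [0.001, 0.202, 0.979, -0.001]
contact_force: [-0.3, -0.7, -0.4]
finger_gap: -0.001
```

Run:
```python
from m import *
for i in range(2): meas("top")
o=manip.get_obs(); M=rot(o["eef_rot"]); a=np.radians(PT)
print(o["t"],o["tcp_pos"],o["contact_force"],M.T@(np.r_[C+84*np.array([np.cos(a),np.sin(a)]),93]-o["tcp_pos"]))
```

```text
12.65 top [('stud', 17, np.float64(50.2), -9.5), ('stud', 21, np.float64(49.5), 111.3), ('stud', 14, np.float64(51.2), -128.9), ('red', 262, np.float64(83.2), 51.1)]
12.7 top [('stud', 17, np.float64(49.8), -6.8), ('stud', 17, np.float64(49.2), 114.8), ('stud', 14, np.float64(50.6), -126.2), ('red', 261, np.float64(83.3), 54.4)]
12.75 [ 411.36071568 -156.58739156  100.20377326] [ 0.16165018 -0.15317312 -0.00770265] [-0.68930273  0.02692823  7.20483406]
```

Pad at 51.0° at t=12.65, so it reaches the pointer at t≈14.26. The tip is about 7 mm above the pad. Starting down at 14.05 gives contact at about 14.22.

Call:
{"op": "move_arm", "data": {
  "targets": [
    [0, 0, 0, 0, 0, 0, 0],
    [0, 0, 0, 0, 0, 0, 0],
    [0, 0, 0, 0, 0, 0, 0],
    [0, 0, 0, 0, 0, 0, 0],
    [0, 0, 0, 0, 0, 0, 0],
    [0, 0, 0, 0, 0, 0, 0],
    [0, 0, 0, 0, 0, 0, 0],
    [0, 0, 0, 0, 0, 0, 0]
  ]
}}

```text
t: 13.55
tcp_pos: [411.3, -156.6, 100.2]
eef_rot: [0.001, 0.202, 0.979, -0.001]
contact_force: [-0.0, -0.6, -0.5]
finger_gap: -0.001
```

Call:
{"op": "move_arm", "data": {
  "targets": [
    [0, 0, 0, 0, 0, 0, 0],
    [0, 0, 0, 0, 0, 0, 0],
    [0, 0, 0, 0, 0, 0, 0],
    [0, 0, 0, 0, 0, 0, 0],
    [0, 0, 0, 0, 0, 0, 0],
    [0, 0, 0.005, 0, 0, 0, 0],
    [0, 0, 0.0105, 0, 0, 0, 0],
    [0, 0, 0.0105, 0, 0, 0, 0],
    [0, 0, 0.0105, 0, 0, 0, 0],
    [0, 0, 0.0105, 0, 0, 0, 0]
  ]
}}

```text
t: 14.55
tcp_pos: [411.5, -156.7, 90.1]
eef_rot: [0.001, 0.202, 0.979, -0.001]
contact_force: [-1.1, 0.9, 5.3]
finger_gap: -0.001
```

Run:
```python
from m import *
for i in range(3):
    meas("top","pics/c_top.png" if i==0 else None); o=manip.get_obs(); print(o["t"],o["tcp_pos"],o["contact_force"])
meas("scene","pics/c_scene.png")
```

```text
14.55 top [('stud', 15, np.float64(50.2), -30.5), ('stud', 17, np.float64(49.1), 90.1), ('stud', 14, np.float64(51.1), -149.6)]
14.6 [ 411.55676234 -156.69292995   90.11482144] [-1.62803404 -0.05096847  5.21061502]
14.6 top [('stud', 15, np.float64(50.2), -30.5), ('stud', 17, np.float64(49.1), 90.1), ('stud', 14, np.float64(51.1), -149.6)]
14.65 [ 411.56013116 -156.68096091   90.13517573] [-1.23377818 -0.07582585  4.67521328]
14.65 top [('stud', 15, np.float64(50.2), -30.5), ('stud', 17, np.float64(49.1), 90.1), ('stud', 15, np.float64(50.8), -149.5)]
14.7 [ 411.54739234 -156.67807681   90.11087654] [-0.545197    0.95971829  4.51337363]
14.7 scene [('stud', 42, np.float64(46.5), 93.9), ('stud', 40, np.float64(49.4), -34.9), ('stud', 58, np.float64(49.6), -149.3)]
```

Run:
```python
import cv2
f=cv2.imread("pics/c_scene.png"); cv2.imwrite("pics/c_crop.png",cv2.resize(f[170:290,150:330],None,fx=4,fy=4,interpolation=cv2.INTER_CUBIC))
```

```text
(no output)
```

View pics/c_crop.png

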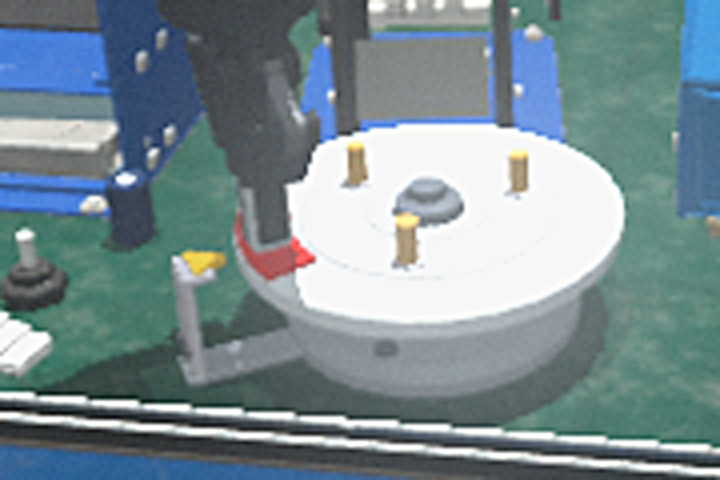

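The closed fingertips are resting on the red pad, crop (270,245). The yellow pointer at (205,262) points at the pad, and the disc is still.

```bash
python3 -c "
from rig import workorder; print(workorder.job_done())"
```

```text
the job is handed in; nothing more can be done
None
```

The disc was flicked, ran free, and was braked with the red pad at the pointer, though it stopped about 3.6° short of the pad's middle. The job is handed in, and no verdict was reported.

- **Flick and free run:** I pushed stud_300 anticlockwise with the closed fingertips. The disc then turned untouched from about t = 3.4 s to 14.2 s. Its speed fell from about 1.75 to 1.07 rad/s, above the required 0.63 throughout.
- **Braking:** I came down on the pad at about 0.05 m/s as it reached the pointer on its third pass.
- **Last checks:** In three successive top-view pictures the studs had not moved. The pad's middle was at about 150.0° against the pointer at 153.6°, so the pointer is well inside the 40° pad. I did not turn it by hand to correct this.
- **Holding force:** The fingertip was still pressing with about 5 N at hand-in, at t ≈ 14.7 s.
- **Disagreement:** Stud angles from the scene camera differed from the top view by up to about 4°. I trusted the top view.
- **Loose parts:** The arm's path stayed clear of them, but I did not measure their positions again.

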